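Pull the rejected sample bottles into the reject drawer

TASK

Pull the drawer out to its stop, then take the three rejected bottles, the ones with a flat tab sticking out from the cap, out of the rinse tray and stand them upright on the floor of the open drawer, setting them down without dropping or tipping them. Leave the drawer fully out, and leave the plain-capped bottles, the solvent bottle, the jar and the flask standing where they are.

Things in the scene. Friction and masses are not known exactly. Their poses are not given: they have to be found in the camera images.
- drawer (a joint): Pull of the drawer in metres: 0 = shut, 0.17 = at its stop (fully out). Starts 0 to 0.05. It slides level and stays where it is left (about 2 N of friction, no spring).
- drawer_handle (a point): Middle of the drawer's handle: a level round steel bar, 12 mm thick, 110 mm long, along this frame's y, 125 mm above the bench, a leg at each end, 44 mm clear between bar and drawer front. z up; the drawer pulls out along -x and this point moves with it. Drawer front: 276 mm wide, 12 mm thick, 12 to 148 mm above the bench.
- drawer_bay (a point): Point on the drawer's inner floor (16 mm above the bench), on its middle line, 85 mm behind the drawer front; moves with it, axes as the handle's. With the drawer fully out the uncovered floor reaches 80 mm along x and 121 mm along y, either way from here. Grey box, side walls 4 mm thick, up to 72 mm above the bench.
- unit: White painted bench-top drawer unit, fixed: 280 mm wide (y), 270 mm deep, 160 mm high, one drawer. Origin: bottom middle of its front opening (the face itself); +x runs back into the unit, the drawer comes out along -x. A flask on a cork ring stands on top, its centre at least 100 mm behind the face.
- tray: White plastic rinse tray fixed to the bench, 240 mm (x) by 330 mm (y), walls 5 mm thick and 22 mm high, floor 5 mm thick. Origin: centre of its underside. Six bottles stand in it in 2 rows (along y) of 3, about 90 mm apart, in random order.
- reject1: White bottle, black cap, 112 mm tall; body 50 mm diameter up to 66 mm, shoulder, neck 28 mm, cap 34 mm diameter from 88 to 112 mm height; 0.1 to 0.2 kg. Origin: centre of underside; z up. A REJECT: a flat black tab (18 mm wide, 6 mm thick, middle 100 mm above the underside) sticks out of the cap's side along the bottle's +x, its end 38 mm from the axis..
- reject2: White bottle, black cap, 112 mm tall; body 50 mm diameter up to 66 mm, shoulder, neck 28 mm, cap 34 mm diameter from 88 to 112 mm height; 0.1 to 0.2 kg. Origin: centre of underside; z up. A REJECT: a flat black tab (18 mm wide, 6 mm thick, middle 100 mm above the underside) sticks out of the cap's side along the bottle's +x, its end 38 mm from the axis..
- reject3: White bottle, black cap, 112 mm tall; body 50 mm diameter up to 66 mm, shoulder, neck 28 mm, cap 34 mm diameter from 88 to 112 mm height; 0.1 to 0.2 kg. Origin: centre of underside; z up. A REJECT: a flat black tab (18 mm wide, 6 mm thick, middle 100 mm above the underside) sticks out of the cap's side along the bottle's +x, its end 38 mm from the axis..
- good1: White bottle, black cap, 112 mm tall; body 50 mm diameter up to 66 mm, shoulder, neck 28 mm, cap 34 mm diameter from 88 to 112 mm height; 0.1 to 0.2 kg. Origin: centre of underside; z up. A sound bottle: plain round cap, no tab.
- good2: White bottle, black cap, 112 mm tall; body 50 mm diameter up to 66 mm, shoulder, neck 28 mm, cap 34 mm diameter from 88 to 112 mm height; 0.1 to 0.2 kg. Origin: centre of underside; z up. A sound bottle: plain round cap, no tab.
- good3: White bottle, black cap, 112 mm tall; body 50 mm diameter up to 66 mm, shoulder, neck 28 mm, cap 34 mm diameter from 88 to 112 mm height; 0.1 to 0.2 kg. Origin: centre of underside; z up. A sound bottle: plain round cap, no tab.
- solvent: Bystander: amber glass solvent bottle with a white cap, 70 mm diameter, 165 mm tall, loose, standing between the tray and the drawer unit, towards the far side. Origin: centre of the underside.
- clipjar: Bystander: white plastic jar of joint clips, 90 mm diameter, 140 mm tall, loose, standing near the robot. Origin: centre of the underside.
- flask: Bystander: small stoppered glass flask fixed in a cork ring 76 mm in diameter, 94 mm tall in all, loose, standing on top of the drawer unit. Origin: centre of the underside of the ring.

How it is judged:
On the way, in this order (a step that is already met when the one before it is completed fails the run):
1. the drawer is pulled out to its stop while all rejects are still in the tray (value of joint drawer above 0.164 m and z of each of reject1, reject2, reject3 in the frame of tray below 0.02 m), for 0.1 s.
2. a first reject stands in the drawer (((x of reject1 in the frame of drawer_bay between -0.075 and 0.075 m and y of reject1 in the frame of drawer_bay between -0.105 and 0.105 m and z of reject1 in the frame of drawer_bay between -0.006 and 0.01 m and angle between reject1's own z axis and vertical below 0.12 rad) or (x of reject2 in the frame of drawer_bay between -0.075 and 0.075 m and y of reject2 in the frame of drawer_bay between -0.105 and 0.105 m and z of reject2 in the frame of drawer_bay between -0.006 and 0.01 m and angle between reject2's own z axis and vertical below 0.12 rad) or (x of reject3 in the frame of drawer_bay between -0.075 and 0.075 m and y of reject3 in the frame of drawer_bay between -0.105 and 0.105 m and z of reject3 in the frame of drawer_bay between -0.006 and 0.01 m and angle between reject3's own z axis and vertical below 0.12 rad))), for 0.2 s.
At the end, for the whole second after the job is handed in: Drawer within 6 mm of its stop; all three tabbed bottles upright (within 7 degrees) and at rest on the uncovered floor of the drawer; the three plain bottles, solvent bottle, jar and flask upright, at rest and within 20 mm of where they started (value of joint drawer above 0.164 m and x of reject1 in the frame of drawer_bay between -0.075 and 0.075 m and y of reject1 in the frame of drawer_bay between -0.105 and 0.105 m and z of reject1 in the frame of drawer_bay between -0.006 and 0.01 m and angle between each of reject1, reject2, reject3, good1, good2, good3, solvent, clipjar, flask's own z axis and vertical below 0.12 rad and linear speed of each of reject1, reject2, reject3, good1, good2, good3, solvent, clipjar, flask below 0.02 m/s and x of reject2 in the frame of drawer_bay between -0.075 and 0.075 m and y of reject2 in the frame of drawer_bay between -0.105 and 0.105 m and z of reject2 in the frame of drawer_bay between -0.006 and 0.01 m and x of reject3 in the frame of drawer_bay between -0.075 and 0.075 m and y of reject3 in the frame of drawer_bay between -0.105 and 0.105 m and z of reject3 in the frame of drawer_bay between -0.006 and 0.01 m and distance of each of good1, good2, good3, solvent, clipjar, flask from where it was at the start of the episode below 0.02 m); the robot touches nothing.
It fails at once if a plain bottle or a bystander is displaced by more than 30 mm or tipped (distance of any of good1, good2, good3, solvent, clipjar, flask from where it was at the start of the episode above 0.03 m or angle between any of good1, good2, good3, solvent, clipjar, flask's own z axis and vertical above 0.5 rad).
It fails at once if a rejected bottle is let go over the drawer while still more than 20 mm above its floor ((z of reject1 in the frame of drawer_bay above 0.02 m and x of reject1 in the frame of drawer_bay between -0.09 and 0.09 m and y of reject1 in the frame of drawer_bay between -0.13 and 0.13 m and contact force between reject1 and the fingers below 0.02 N) or (z of reject2 in the frame of drawer_bay above 0.02 m and x of reject2 in the frame of drawer_bay between -0.09 and 0.09 m and y of reject2 in the frame of drawer_bay between -0.13 and 0.13 m and contact force between reject2 and the fingers below 0.02 N) or (z of reject3 in the frame of drawer_bay above 0.02 m and x of reject3 in the frame of drawer_bay between -0.09 and 0.09 m and y of reject3 in the frame of drawer_bay between -0.13 and 0.13 m and contact force between reject3 and the fingers below 0.02 N)).
It fails at once if a rejected bottle is tipped beyond 45 degrees (angle between any of reject1, reject2, reject3's own z axis and vertical above 0.785 rad).
It also fails if it takes over 72 s, if anything falls off the work surface, if the arm or the gripper's body presses on something with over 40 N, if the wrist force passes 120 N, or if a joint passes its speed limit or range.

ROBOT

A 6-joint arm with a two-finger parallel gripper is mounted at the origin on the work surface. World frame = base frame: x ahead of the robot, y to its left, z up, the work surface at z = 0. Lengths are in m, angles in rad, forces in N, time in s.
With the tool pointing down it reaches from about 0.225 to 0.875 m from the base axis. Payload 3.4 kg.
Tool frame: the origin (TCP) lies on the centre line of the jaws, within the pads' length; the fingertips stand 17 mm ahead of it and the grasp point (between the pads) lies 2 mm behind it (manip.finger_overhang is the distance from the TCP to the fingertips, in m); y points along the fingers, x is the direction in which the jaws open and shut, and the axes are right-handed (so a half turn about y gives the same grasp; the last joint's range is limited). The gripper opens to 85 mm and grips with 20 to 120 N. Pads are 22 mm wide; open, the fingers measure 114 mm over their backs; the gripper's body (76 mm by 85 mm) begins 54 mm behind the grasp point. The pads swing forward as they close: fully open they stand 13 mm farther back than shut.
Start: joints at [-1.403, 0.276, 1.505, -0, 1.361, -0.121], TCP at [0.164, -0.551, 0.248] pointing down, gripper open.
Joint ranges: [-2.89, 2.89], [-0.75, 2.08], [0.22, 2.7], [-1.18, 4.32], [0.11, 2.71], [-2.7, 2.7]. Speed limits (rad/s): [2.57, 2.57, 3.14, 3.14, 3.14, 3.14].

INTERFACE

Orientations are given as a unit quaternion [w, x, y, z].
In Python, from rig import manip gives the robot as it stands.
- The arm moves only by the tool arm_command, never from a script. Its argument "commands" is a list of rows, each a list of 3 entries, a list of its own where there are three numbers: the finger opening in cm, from 0 to 8.54, then the shift along the world's x, y, z in cm, then the turn about the world's z in rad. A call has 1 to 12 rows; each row shifts and turns the commanded pose from where the row before left it; what a row does not reach is not made up. A row lasts 1/10 s, in which the tool goes at most 50 mm and 8.59 degrees, less where a joint would pass 70% of its speed; a pose out of reach is approached as far as the arm can. A call with a gripper value outside its range is refused whole. The fingers move at their own pace and stop on an object; "grip_force" is the grip in N (left out, the last holds). Time passes only in rows, so rows that do not move let the fingers close. It gives the time, the measured TCP pose, the force and the opening at its end, in the units of the state.
- manip.get_state(): the state, without advancing time (a new reading comes with each control period).
- manip.get_image(name): name is "side" or "top" or "wrist"; returns a dict with "pixels" (384x512x3 uint8, red, green, blue), "range_z" (384x512 float32, m along the optical axis (not along the pixel's ray), 0 where there is no reading), "intrinsics" (3x3 intrinsics, pixels), "k1" (the pictures are not rectified: a ray, as slopes to the right and down, at radius r is drawn at 1 + k1 r^2 times it, then the intrinsics apply), "R" (3x3) and "t" (3): a world point X has camera coordinates R X + t. Camera axes: x right, y down, z forward; pixel columns grow to the right and rows downward; lengths in m; the calibration is good to about 2 mm. A picture is of the moment at which its call begins.
- manip.sign_off(): hands the job in, once; it reports no verdict.
The state is a dict: "clock": time; "qpos": joint angles; "qd": joint speeds; "effort": joint torques, N m; "position": TCP position; "ee_rot": TCP orientation; "contact_force": force on the tool from outside, world axes, zero at the start; "moment": the same for the moment, N m; "width": finger opening in m.
Only numpy, scipy, OpenCV 4.12 (cv2) and the standard library are available. Lean on these libraries where they do the work, as an engineer would, in place of code of your own. Each camera call takes 0.05 s, during which the arm holds its last target.

## Working session

There is one attempt and no reset: what is moved stays moved. The work goes in short steps, Python scripts to look and compute and a tool call to move; the robot and the scene stay as the last step left them, time stands still between calls to the robot, and variables do not carry over. Pictures are saved under pics/ and viewed, and the job is handed in when it is done.

Besides the shell and the picture viewer there is one more tool, called after "Request:" as name(argument=value, ...), one argument or row to a line, values as JSON. arm_command: Moves the arm, as the interface text tells. Its arguments: {"type":"object","properties":{"commands":{"type":"array"},"grip_force":{"type":"number"}},"required":["commands"]}

```bash
ls; mkdir -p pics
cat > h.py <<'E'
import numpy as np, cv2
from rig import manip
def grab(n,tag):
    d=manip.get_image(n); cv2.imwrite(f'pics/{tag}_{n}.png',cv2.cvtColor(d['pixels'],cv2.COLOR_RGB2BGR)); np.savez(f'pics/{tag}_{n}.npz',**d); return d
def cloud(d):
    K=d['intrinsics'];h,w=d['range_z'].shape
    u,v=np.meshgrid(np.arange(w),np.arange(h))
    p=np.stack([u,v],-1).reshape(-1,1,2).astype(np.float64)
    n=cv2.undistortPoints(p,K,np.array([d['k1'],0,0,0.])).reshape(h,w,2)
    z=d['range_z'][...,None]
    C=np.concatenate([n*z,z],-1)
    return (C-d['t'])@d['R']   # R^T (C-t)
def ray(d,px,zw):
    n=cv2.undistortPoints(np.array(px,float).reshape(-1,1,2),d['intrinsics'],np.array([d['k1'],0,0,0.])).reshape(-1,2)
    D=np.c_[n,np.ones(len(n))]@d['R']; c=-d['R'].T@d['t']
    return c+D*((zw-c[2])/D[:,2])[:,None]
E
python3 - <<'E'
from h import *
for n in ['side','top','wrist']:
    d=grab(n,'a'); print(n,-d['R'].T@d['t'],d['k1'],(d['range_z']>0).mean())
print(manip.get_state())
E
```

```text
pics
side [ 0.39779719 -0.25659997  1.0068764 ] -0.06903092636788262 0.9963226318359375
top [ 0.31613225 -0.02189851  1.35049736] -0.042247584418583055 0.99609375
wrist [ 0.23642194 -0.52858645  0.37355831] -0.04796972742279773 0.9962209065755209
{'clock': 0.15, 'qpos': array([-1.40300964e+00,  2.76497773e-01,  1.50583660e+00, -4.13095039e-07,
        1.36068100e+00, -1.20993893e-01]), 'qd': array([-0.00140195, -0.00134382, -0.00249373, -0.00194931,  0.00104453,
        0.00073056]), 'effort': array([ 9.44037492e-04, -4.17144513e+01, -2.46033257e+01, -2.22643184e-04,
        7.64628639e-03,  1.20017948e-06]), 'position': array([ 0.16368867, -0.55083714,  0.24761327]), 'ee_rot': array([ 0.56708849, -0.56639417,  0.42321623, -0.42248823]), 'contact_force': array([0.24387211, 0.03363035, 0.43772622]), 'moment': array([ 0.08905632, -0.01152912, -0.05071621]), 'width': 0.08565805870634408}
```

View pics/a_side.png

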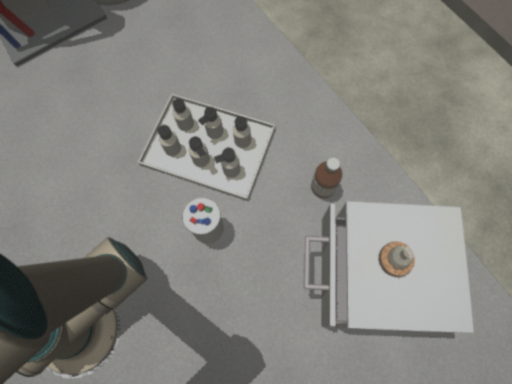

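View pics/a_top.png

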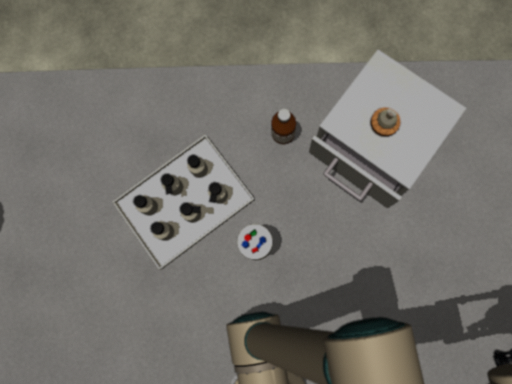

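View pics/a_wrist.png

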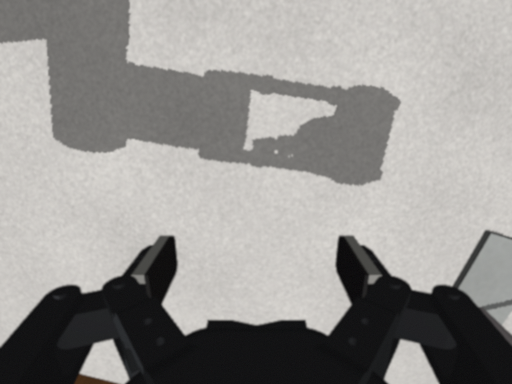

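The side and top views show the tray with six bottles, and the tabs look to be on the caps near top px (172,184), (192,211) and (217,192). The drawer unit is at the right with its handle near top px (350,180). The solvent bottle is at (284,125) and the jar at (255,242). Next I'll zoom in and measure.

```bash
cat > m.py <<'E'
from h import *
for n,box in [('top',(110,125,265,275)),('side',(130,85,285,200))]:
    d=dict(np.load(f'pics/a_{n}.npz')); P=cloud(d)
    x0,y0,x1,y1=box
    im=cv2.imread(f'pics/a_{n}.png')[y0:y1,x0:x1]; cv2.imwrite(f'pics/crop_{n}.png',cv2.resize(im,None,fx=5,fy=5,interpolation=cv2.INTER_CUBIC)[:600,:800])
    g=d['pixels'].max(-1); Z=P[...,2]
    m=((g<75)&(Z>0.085)&(Z<0.14)).astype(np.uint8); mm=np.zeros_like(m); mm[y0:y1,x0:x1]=m[y0:y1,x0:x1]
    k,l,s,c=cv2.connectedComponentsWithStats(mm)
    for i in range(1,k):
        if s[i,4]<15: continue
        q=P[l==i]; t=q[q[:,2]>q[:,2].max()-0.008]
        cs=cv2.minEnclosingCircle(t[:,:2].astype(np.float32))
        print(n,i,s[i,4],c[i].round(1),'mean',t.mean(0).round(4),'circ',np.round(cs[0],4),round(cs[1],4),'zmax',q[:,2].max().round(4))
E
python3 m.py
```

```text
top 1 126 [193.6 161.1] mean [0.6371 0.1947 0.119 ] circ [0.6364 0.1946] 0.0154 zmax 0.1246
top 2 180 [167.6 182.5] mean [0.5856 0.2657 0.1167] circ [0.5858 0.2652] 0.0161 zmax 0.1217
top 3 174 [214.4 190.8] mean [0.56   0.1361 0.1171] circ [0.5599 0.1369] 0.0164 zmax 0.1223
top 4 132 [140.1 201.2] mean [0.5293 0.3377 0.1169] circ [0.5297 0.3379] 0.0158 zmax 0.1215
top 5 189 [189.3 208.9] mean [0.5064 0.2118 0.1181] circ [0.5064 0.2123] 0.0159 zmax 0.1242
top 6 135 [157.2 227.8] mean [0.4568 0.289  0.1173] circ [0.4573 0.2893] 0.0158 zmax 0.1213
side 1 120 [179.  105.5] mean [0.5324 0.3339 0.1167] circ [0.5313 0.334 ] 0.0155 zmax 0.1208
side 2 164 [208.9 115.3] mean [0.588  0.2617 0.1163] circ [0.5886 0.2623] 0.016 zmax 0.1207
side 3 123 [240.7 123.4] mean [0.6388 0.1911 0.116 ] circ [0.6386 0.1923] 0.0155 zmax 0.12
side 4 129 [164.4 132. ] mean [0.4587 0.2856 0.1164] circ [0.4594 0.2871] 0.0165 zmax 0.1202
side 5 161 [196.7 145.6] mean [0.5091 0.2084 0.1161] circ [0.5082 0.2086] 0.0153 zmax 0.1202
side 6 162 [226.3 155.8] mean [0.5617 0.132  0.116 ] circ [0.562  0.1325] 0.0159 zmax 0.1193
```

View pics/crop_top.png

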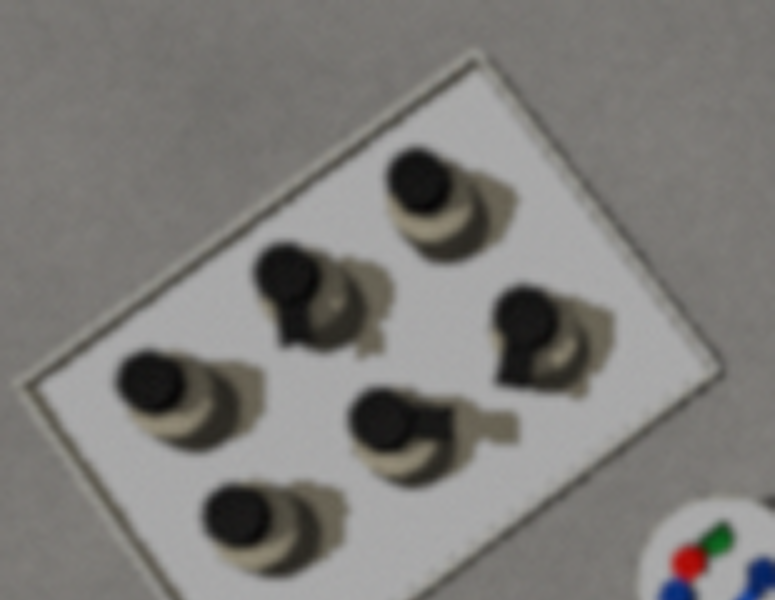

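View pics/crop_side.png

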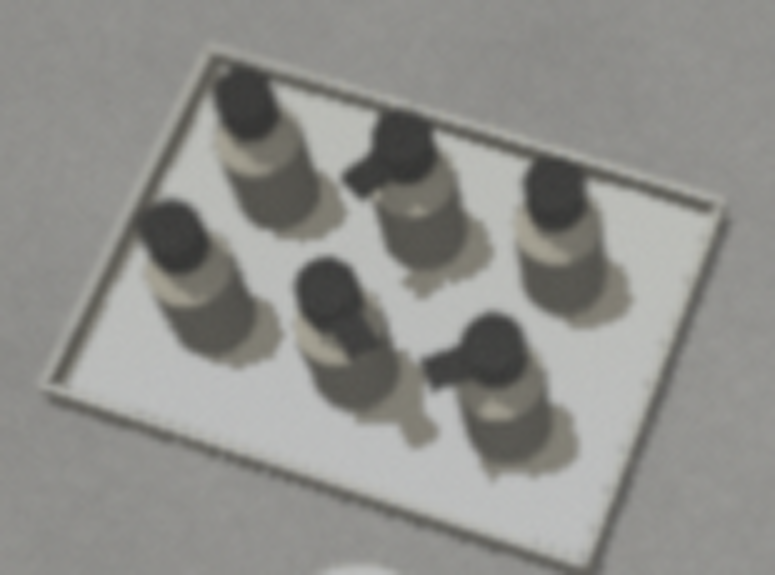

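```bash
cat > m2.py <<'E'
from h import *
for n,box in [('top',(110,125,265,275)),('side',(130,85,285,200))]:
    d=dict(np.load(f'pics/a_{n}.npz')); P=cloud(d); x0,y0,x1,y1=box
    g=d['pixels'].max(-1); Z=P[...,2]
    for nm,c in dict(B=(.587,.2637),C=(.561,.134),E=(.5077,.21)).items():
        r=np.hypot(P[...,0]-c[0],P[...,1]-c[1]); m=(g<75)&(Z>.09)&(Z<.112)&(r>.022)&(r<.045)
        q=P[m]; print(n,nm,m.sum(),(q.mean(0)-[*c,0]).round(4),np.degrees(np.arctan2(*(q.mean(0)[:2]-c)[::-1])).round(1))
    # handle, drawer front, unit
    m=(Z>.112)&(Z<.135)&(P[...,0]>.2)&(P[...,1]<-.05)&(P[...,0]<.62)
    k,l,s,c=cv2.connectedComponentsWithStats(m.astype(np.uint8))
    for i in range(1,k):
        if s[i,4]>25: print(n,'z~125',s[i],c[i].round(),P[l==i].mean(0).round(3),P[l==i].min(0).round(3),P[l==i].max(0).round(3))
    m=(Z>.155)&(Z<.168)&(P[...,1]<-.02)&(d['pixels'].min(-1)>120)
    k,l,s,c=cv2.connectedComponentsWithStats(m.astype(np.uint8)); i=1+s[1:,4].argmax()
    rect=cv2.minAreaRect(P[l==i][:,:2].astype(np.float32)); print(n,'unit top',s[i,4],rect,cv2.boxPoints(rect).round(3).tolist(),P[l==i][:,2].mean())
    px=d['pixels'].astype(int)
    m=(Z>.13)&(Z<.156)&(P[...,1]<-.02)&(P[...,0]>.3)
    q=P[m]
    k,l,s,c=cv2.connectedComponentsWithStats(m.astype(np.uint8))
    for i in range(1,k):
        if s[i,4]>25:
            r=cv2.minAreaRect(P[l==i][:,:2].astype(np.float32)); print(n,'z~148',s[i,4],c[i].round(),r,cv2.boxPoints(r).round(3).tolist())
E
python3 m2.py
```

```text
top B 37 [-0.0299 -0.0029  0.1074] -174.5
top C 36 [-0.0276  0.009   0.1071] 162.0
top E 36 [-0.0023 -0.0282  0.1078] -94.7
top z~125 [323 163  75  40 494] [353. 183.] [ 0.563 -0.227  0.127] [ 0.514 -0.338  0.112] [ 0.619 -0.149  0.135]
top unit top 8913 ((0.7329272031784058, -0.3342759609222412), (0.28171104192733765, 0.27208608388900757), 52.184303283691406) [[0.5389999747276306, -0.3619999885559082], [0.7540000081062317, -0.5289999842643738], [0.9269999861717224, -0.3059999942779541], [0.7120000123977661, -0.14000000059604645]] 0.15862177901746968
top z~148 28 [372.  73.] ((0.8576016426086426, -0.2853755056858063), (0.034835249185562134, 0.013849494978785515), 34.90040588378906) [[0.8389999866485596, -0.28999999165534973], [0.847000002861023, -0.3009999990463257], [0.8759999871253967, -0.2809999883174896], [0.8679999709129333, -0.27000001072883606]]
top z~148 41 [283. 121.] ((0.7361922860145569, -0.04878348112106323), (0.03476661071181297, 0.017161961644887924), 88.51560974121094) [[0.7269999980926514, -0.06599999964237213], [0.7440000176429749, -0.06599999964237213], [0.745000004
[... 1181 characters left out ...]
00081062317, -0.06599999964237213], [0.7390000224113464, -0.03799999877810478]]
side z~148 769 [332. 266.] ((0.6014366149902344, -0.23149624466896057), (0.27486538887023926, 0.022591210901737213), 52.010398864746094) [[0.5080000162124634, -0.3330000042915344], [0.5260000228881836, -0.34700000286102295], [0.6949999928474426, -0.12999999523162842], [0.6769999861717224, -0.11599999666213989]]
side z~148 67 [311. 283.] ((0.5387664437294006, -0.246637761592865), (0.024331338703632355, 0.0424383208155632), 22.98251724243164) [[0.5189999938011169, -0.23199999332427979], [0.5360000133514404, -0.2709999978542328], [0.5580000281333923, -0.26100000739097595], [0.5419999957084656, -0.22200000286102295]]
```

```bash
cat > m3.py <<'E'
from h import *
from scipy.spatial.transform import Rotation as Ro
q=manip.get_state()['ee_rot']; R=Ro.from_quat(np.roll(q,-1)).as_matrix(); print(R.round(3))
ux=np.array([.789,-.6145]);uy=np.array([.6145,.789]);F=np.array([.6265,-.252])
for n in ['top','side']:
    d=dict(np.load(f'pics/a_{n}.npz')); P=cloud(d); Z=P[...,2]
    X=(P[...,:2]-F)@ux; Y=(P[...,:2]-F)@uy
    # handle bar: points well in front of drawer front
    m=(X<-.07)&(X>-.16)&(abs(Y)<.09)&(Z>.09)&(Z<.145)
    print(n,'bar X',np.percentile(X[m],[2,25,50,75,98]).round(4),'Y',np.percentile(Y[m],[2,50,98]).round(4),'Z',np.percentile(Z[m],[5,50,98]).round(4),m.sum())
    m2=m&(Z>.122); print('  bar top px X',X[m2].mean().round(4), X[m2].min().round(4),X[m2].max().round(4),'Y',Y[m2].min().round(4),Y[m2].max().round(4))
    m=(Z>.143)&(Z<.152)&(abs(Y)<.12)&(X<-.01)&(X>-.1); print('  front X',np.percentile(X[m],[2,50,98]).round(4))
    m=(Z>.132)&(Z<.148)&(np.hypot(P[...,0]-.43,P[...,1]-.03)<.1); c=cv2.minEnclosingCircle(P[m][:,:2].astype(np.float32)); print('  jar',c)
    m=(Z>.16)&(Z<.172)&(np.hypot(P[...,0]-.74,P[...,1]+.05)<.06); print('  solv',P[m].mean(0).round(3),m.sum())
    m=(Z>.175)&(X>0)&(Z<.27)&(np.hypot(X-.14,Y)<.13); print('  flask',P[m].mean(0).round(3),X[m].mean().round(3),Y[m].mean().round(3),m.sum(),Z[m].max())
E
python3 m3.py
```

```text
[[ 0.285 -0.     0.959]
 [-0.959  0.001  0.285]
 [-0.001 -1.     0.   ]]
top bar X [-0.0928 -0.0901 -0.0865 -0.0825 -0.0714] Y [-0.0587 -0.0002  0.0598] Z [0.1233 0.1285 0.1327] 257
  bar top px X -0.0856 -0.093 -0.0704 Y -0.0594 0.0613
  front X [-0.037  -0.0312 -0.0248]
  jar ((0.4195483326911926, 0.03116597607731819), 0.04152753949165344)
  solv [ 0.743 -0.049  0.164] 102
  flask [ 0.708 -0.303  0.201] 0.096 0.01 670 0.2577219723141465
side bar X [-0.0883 -0.0856 -0.0823 -0.0788 -0.0718] Y [-0.0591 -0.0049  0.0569] Z [0.1256 0.1292 0.1326] 306
  bar top px X -0.0819 -0.0885 -0.0702 Y -0.0599 0.0603
  front X [-0.0333 -0.0284 -0.0215]
  jar ((0.4232199192047119, 0.03252473846077919), 0.032247770577669144)
  solv [ 0.746 -0.052  0.164] 130
  flask [ 0.708 -0.31   0.203] 0.1 0.004 998 0.2583329009550249
```

Request:
arm_command(
  commands=[
    [4.0, [2, 1.8, 0], 0.03],
    [4.0, [3.5, 3.1, 0], 0.05],
    [4.0, [3.7, 3.3, 0], 0.06],
    [4.0, [3.7, 3.3, 0], 0.06],
    [4.0, [3.7, 3.3, 0], 0.06],
    [4.0, [3.7, 3.3, 0], 0.06],
    [4.0, [3.7, 3.3, 0], 0.06],
    [4.0, [3.7, 3.3, 0], 0.06],
    [4.0, [3.7, 3.3, 0], 0.06],
    [4.0, [3.7, 3.3, 0], 0.06],
    [4.0, [3.0, 2.5, 0], 0.06],
    [4.0, [1.5, 1.3, 0], 0],
  ],
  grip_force=40,
)

```text
clock: 1.35
position: [0.562, -0.1975, 0.2478]
ee_rot: [0.67, -0.669, 0.228, -0.229]
contact_force: [-0.1, -1.1, -0.6]
width: 0.0401
```

```bash
cat > st.py <<'E'
from h import *
from scipy.spatial.transform import Rotation as Ro
s=manip.get_state(); R=Ro.from_quat(np.roll(s['ee_rot'],-1)).as_matrix()
print('t',round(s['clock'],2),'p',s['position'].round(4),'yaw',np.degrees(np.arctan2(R[1,0],R[0,0])).round(1),'tilt',R[2,1].round(4),'f',s['contact_force'].round(2),'w',round(s['width'],4),'q',s['qpos'].round(2))
E
python3 st.py; python3 -c "
from h import *; grab('wrist','b')"
```

```text
t 1.35 p [ 0.562  -0.1975  0.2478] yaw -37.7 tilt -1.0 f [-0.13 -1.13 -0.63] w 0.0401 q [-0.46  0.31  1.46  0.    1.37  0.2 ]
```

View pics/b_wrist.png

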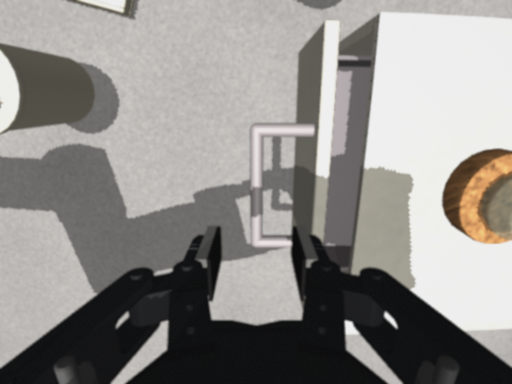

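The wrist view shows the bar at column 257, midway between the fingertips at about columns 215 and 295. I'll check the bar's position with the wrist depth image.

Run:
```python
from h import *
d=dict(np.load('pics/b_wrist.npz')); P=cloud(d); Z=P[...,2]
ux=np.array([.789,-.6145]);uy=np.array([.6145,.789]);F=np.array([.6265,-.252])
X=(P[...,:2]-F)@ux; Y=(P[...,:2]-F)@uy
m=np.zeros(Z.shape,bool); m[120:250,240:320]=1
m&=(X<-.07)&(Z>.1)&(Z<.14)&(X>-.12)
print('bar X',np.percentile(X[m],[2,50,98]).round(4),'Y',np.percentile(Y[m],[1,99]).round(4),Z[m].max())
t=(np.array([.562,-.1975])-F); print('tcp XY',t@ux,t@uy)
r=m&(X<-.078); a=np.polyfit(Y[r],X[r],1); print('slope',a)
```

```text
bar X [-0.0894 -0.0832 -0.0711] Y [-0.0558  0.0614] 0.13405490707036075
tcp XY -0.08438074999999991 0.0033652500000000618
slope [-0.00322654 -0.08411926]
```

Request:
arm_command(
  commands=[
    [4.0, [0, 0, -2], 0],
    [4.0, [0, 0, -3], 0],
    [4.0, [0, 0, -3], 0],
    [4.0, [0, 0, -2.3], 0],
    [4.0, [0, 0, -1.5], 0],
    [4.0, [0, 0, -0.6], 0],
    [0.5, [0, 0, 0], 0],
    [0.5, [0, 0, 0], 0],
    [0.5, [0, 0, 0], 0],
    [0.5, [0, 0, 0], 0],
    [0.5, [0, 0, 0], 0],
  ],
  grip_force=40,
)

```text
clock: 2.5
position: [0.56, -0.2006, 0.1251]
ee_rot: [-0.669, 0.669, -0.229, 0.23]
contact_force: [-0.6, -1.6, 0.9]
width: 0.0108
```

Request:
arm_command(
  commands=[
    [0.5, [-0.5, 0.39, 0], 0],
    [0.5, [-1.1, 0.86, 0], 0],
    [0.5, [-1.3, 1.01, 0], 0],
    [0.5, [-1.3, 1.01, 0], 0],
    [0.5, [-1.3, 1.01, 0], 0],
    [0.5, [-1.3, 1.01, 0], 0],
    [0.5, [-1.3, 1.01, 0], 0],
    [0.5, [-1.3, 1.01, 0], 0],
    [0.5, [-0.9, 0.7, 0], 0],
    [0.5, [-0.6, 0.47, 0], 0],
    [0.5, [0, 0, 0], 0],
  ],
)

```text
clock: 3.6
position: [0.4492, -0.1147, 0.125]
ee_rot: [-0.669, 0.669, -0.23, 0.229]
contact_force: [-4.6, -1.5, 8.2]
width: 0.0102
```

Request:
arm_command(
  commands=[
    [0.5, [-0.3, 0.23, 0], 0],
    [0.5, [-0.3, 0.23, 0], 0],
    [0.5, [0, 0, 0], 0],
  ],
)

```text
clock: 3.9
position: [0.4446, -0.1111, 0.1251]
ee_rot: [-0.668, 0.669, -0.229, 0.23]
contact_force: [-1.4, -3.2, 6.7]
width: 0.0107
```

Request:
arm_command(
  commands=[
    [0.5, [-0.3, 0.23, 0], 0],
    [0.5, [-0.3, 0.23, 0], 0],
    [0.5, [0, 0, 0], 0],
  ],
)

```text
clock: 4.2
position: [0.4442, -0.1107, 0.1252]
ee_rot: [-0.667, 0.671, -0.224, 0.234]
contact_force: [8.4, -12.6, -6.6]
width: 0.0108
```

Request:
arm_command(
  commands=[
    [0.5, [0.4, -0.3, 0], 0],
    [4.0, [0, 0, 0], 0],
    [4.0, [0, 0, 0], 0],
    [4.0, [0, 0, 0], 0],
    [4.0, [0, 0, 1.5], 0],
    [4.0, [0, 0, 3], 0],
    [4.0, [0, 0, 4], 0],
    [4.0, [0, 0, 4], 0],
    [4.0, [0, 0, 3], 0],
    [4.0, [0, 0, 1], 0],
  ],
)

```text
clock: 5.2
position: [0.4439, -0.1092, 0.2924]
ee_rot: [0.669, -0.669, 0.228, -0.232]
contact_force: [-0.2, 0.1, -0.3]
width: 0.04
```

```bash
python3 st.py
cat > m4.py <<'E'
from h import *
ux=np.array([.789,-.6145]);uy=np.array([.6145,.789]);F=np.array([.6265,-.252])
for n in ['top','side']:
    d=grab(n,'c'); P=cloud(d); Z=P[...,2]
    X=(P[...,:2]-F)@ux; Y=(P[...,:2]-F)@uy
    m=(Z>.14)&(Z<.153)&(abs(Y)<.13)&(X<-.1)&(X>-.23); print(n,'front X',np.percentile(X[m],[2,50,98]).round(4),m.sum())
    m=(X<-.21)&(X>-.27)&(abs(Y)<.05)&(Z>.115)&(Z<.135); print(n,'bar X',np.percentile(X[m],[2,50,98]).round(4),m.sum())
    m=(X<-.02)&(X>-.16)&(abs(Y)<.16)&(Z>.06)&(Z<.08); print('walls Y',np.histogram(Y[m],np.arange(-.15,.151,.01)))
E
python3 m4.py
```

```text
t 5.2 p [ 0.4439 -0.1092  0.2924] yaw -37.9 tilt -1.0 f [-0.22  0.09 -0.27] w 0.04 q [-0.39  0.07  1.66  0.    1.41  0.27]
top front X [-0.1833 -0.1784 -0.1714] 84
top bar X [-0.2387 -0.2338 -0.2205] 101
walls Y (array([ 0,  0, 96,  0,  0,  0,  0,  0,  0,  0,  0,  0,  0,  0,  0,  0,  0,
        0,  0,  0,  0,  0,  0,  0,  0,  0,  0, 39,  0,  0]), array([-1.50000000e-01, -1.40000000e-01, -1.30000000e-01, -1.20000000e-01,
       -1.10000000e-01, -1.00000000e-01, -9.00000000e-02, -8.00000000e-02,
       -7.00000000e-02, -6.00000000e-02, -5.00000000e-02, -4.00000000e-02,
       -3.00000000e-02, -2.00000000e-02, -1.00000000e-02,  1.38777878e-16,
        1.00000000e-02,  2.00000000e-02,  3.00000000e-02,  4.00000000e-02,
        5.00000000e-02,  6.00000000e-02,  7.00000000e-02,  8.00000000e-02,
        9.00000000e-02,  1.00000000e-01,  1.10000000e-01,  1.20000000e-01,
        1.30000000e-01,  1.40000000e-01,  1.50000000e-01]))
side front X [-0.1786 -0.1728 -0.167 ] 513
side bar X [-0.2345 -0.2283 -0.2214] 161
walls Y (array([  0,   0, 112,   0,   0,   0,   0,   0,   0,   0,   0,   0,   0,
         0,   0,   0,   0,   0,   0,   0,   0,   0,   0,   0,   0,   0,
        12, 140,   0,   0]), array([-1.50000000e-01, -1.40000000e-01, -1.30000000e-01, -1.20000000e-01,
       -1.10000000e-01, -1.00000000e-01, -9.00000000e-02, -8.00000000e-02,
       -7.00000000e-02, -6.00000000e-02, -5.00000000e-02, -4.00000000e-02,
       -3.00000000e-02, -2.00000000e-02, -1.00000000e-02,  1.38777878e-16,
        1.00000000e-02,  2.00000000e-02,  3.00000000e-02,  4.00000000e-02,
        5.00000000e-02,  6.00000000e-02,  7.00000000e-02,  8.00000000e-02,
        9.00000000e-02,  1.00000000e-01,  1.10000000e-01,  1.20000000e-01,
        1.30000000e-01,  1.40000000e-01,  1.50000000e-01]))
```

View pics/c_side.png

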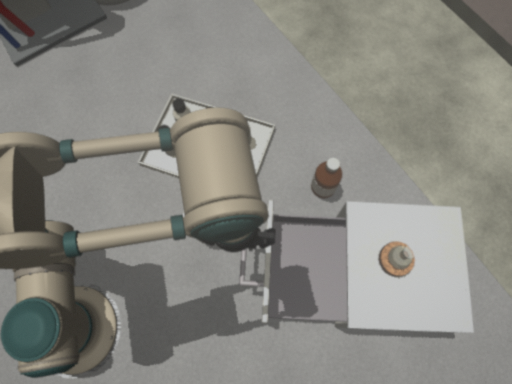

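The drawer is at its stop: the front and bar moved about 145 mm and the stop force was felt. The side view shows an empty open drawer, with its floor around px (310,270). Next is reject C, at about (0.561, 0.134).

Request:
arm_command(
  commands=[
    [5.2, [0.6, 1.2, 0], -0.07],
    [5.2, [1.2, 2.5, 0], -0.12],
    [5.2, [1.2, 2.5, 0], -0.12],
    [5.2, [1.2, 2.5, 0], -0.12],
    [5.2, [1.2, 2.5, 0], -0.12],
    [5.2, [1.2, 2.5, 0], -0.12],
    [5.2, [1.2, 2.5, 0], -0.12],
    [5.2, [1.2, 2.5, 0], -0.12],
    [5.2, [1.2, 2.5, 0], -0.12],
    [5.2, [0.9, 2.0, 0], -0.1],
    [5.2, [0.6, 1.1, 0], -0.06],
    [5.2, [0, 0, 0], 0],
  ],
)

```text
clock: 6.5
position: [0.5592, 0.1352, 0.2863]
ee_rot: [0.424, -0.427, 0.566, -0.564]
contact_force: [-1.5, -0.9, 0.7]
width: 0.0519
```

```bash
python3 st.py
cat > caps.py <<'E'
import sys
from h import *
tag=sys.argv[1]; nom=[float(v) for v in sys.argv[2:4]]; ref=float(sys.argv[4]) if len(sys.argv)>4 else .117
d=grab('wrist',tag); P=cloud(d); Z=P[...,2]; g=d['pixels'].max(-1)
r=np.hypot(P[...,0]-nom[0],P[...,1]-nom[1])
m=(r<.045)&(Z>ref-.006)&(Z<ref+.008)&(g<90)
q=P[m]; print('top px',m.sum(),'z',np.median(q[:,2]).round(4),'circ',cv2.minEnclosingCircle(q[:,:2].astype(np.float32)),'mid',((np.percentile(q,1,0)+np.percentile(q,99,0))/2).round(4))
c=((np.percentile(q,1,0)+np.percentile(q,99,0))/2)[:2]
m=(np.hypot(P[...,0]-c[0],P[...,1]-c[1])>.022)&(np.hypot(P[...,0]-c[0],P[...,1]-c[1])<.042)&(abs(Z-ref+.009)<.007)&(g<90)
t=P[m].mean(0)[:2]-c; print('tab n',m.sum(),'dir',np.degrees(np.arctan2(t[1],t[0])).round(1))
E
python3 caps.py d .561 .134
```

```text
t 6.5 p [0.5592 0.1352 0.2863] yaw -106.0 tilt -1.0 f [-1.51 -0.94  0.66] w 0.0519 q [0.12 0.26 1.43 0.   1.45 1.97]
top px 680 z 0.1172 circ ((0.564165472984314, 0.13673889636993408), 0.016928216442465782) mid [0.5643 0.1363 0.1158]
tab n 160 dir 166.2
```

View pics/d_wrist.png

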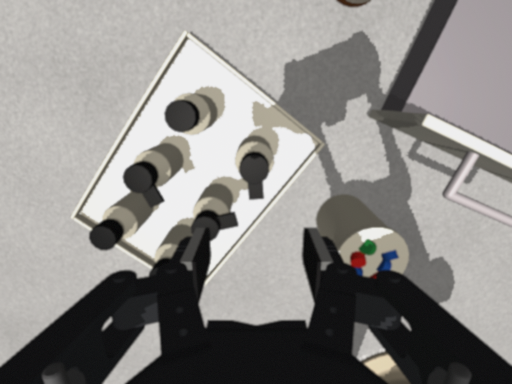

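The wrist view shows C's cap at (254,166) with its tab pointing down in the image, which agrees with the other views to within 3 mm.

Request:
arm_command(
  commands=[
    [5.2, [0.3, 0, -2], 0],
    [5.2, [0, 0, -3.5], 0],
    [5.2, [0, 0, -3.5], 0],
    [5.2, [0, 0, -3], 0],
    [5.2, [0, 0, -2.3], 0],
    [5.2, [0, 0, -2], 0],
    [5.2, [0, 0, -1.5], 0],
    [5.2, [0, 0, -0.5], 0],
    [5.2, [0, 0, 0], 0],
  ],
  grip_force=30,
)

```text
clock: 7.45
position: [0.5616, 0.133, 0.1052]
ee_rot: [0.424, -0.426, 0.566, -0.565]
contact_force: [-0.6, 0.3, 0.3]
width: 0.0522
```

Request:
arm_command(
  commands=[
    [2.5, [0, 0, 0], 0],
    [2.5, [0, 0, 0], 0],
    [2.5, [0, 0, 0], 0],
    [2.5, [0, 0, 0], 0],
    [2.5, [0, 0, 0], 0],
  ],
  grip_force=30,
)

```text
clock: 7.95
position: [0.5633, 0.1338, 0.1071]
ee_rot: [-0.425, 0.425, -0.565, 0.565]
contact_force: [0.1, -0.4, 3.6]
width: 0.033
```

Request:
arm_command(
  commands=[
    [2.5, [0, 0, 0.5], 0],
    [2.5, [0, 0, 1.5], 0],
    [2.5, [0, 0, 2.5], 0],
    [2.5, [0, 0, 3], 0],
    [2.5, [0, 0, 3.5], 0],
    [2.5, [0, 0, 3.5], 0],
    [2.5, [0, 0, 3], 0],
    [2.5, [0, 0, 2], 0],
    [2.5, [0, 0, 0.5], 0],
  ],
)

```text
clock: 8.85
position: [0.5636, 0.1339, 0.309]
ee_rot: [-0.426, 0.424, -0.564, 0.566]
contact_force: [1.2, 0.5, -2.0]
width: 0.0332
```

```bash
python3 st.py; python3 -c "
from h import *; grab('wrist','e')"
```

```text
t 8.85 p [0.5636 0.1339 0.309 ] yaw -106.1 tilt -1.0 f [ 1.23  0.49 -1.99] w 0.0332 q [ 0.11  0.25  1.39 -0.    1.5   1.97]
```

View pics/e_wrist.png

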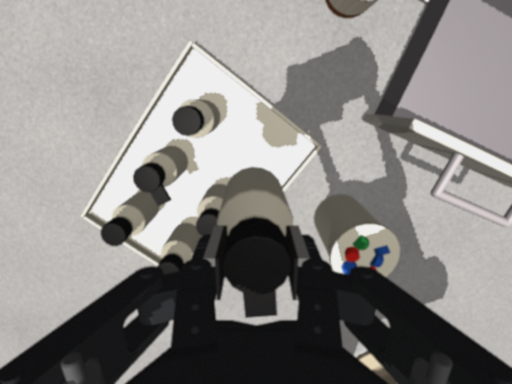

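C is held upright between the fingers, with the cap at (258,255). I'll carry it to the far drawer slot at about (0.510, -0.258).

Request:
arm_command(
  commands=[
    [2.5, [-0.2, -1.5, 0], 0],
    [2.5, [-0.4, -3, 0], -0.04],
    [2.5, [-0.5, -4, 0], -0.05],
    [2.5, [-0.5, -4, 0], -0.05],
    [2.5, [-0.6, -4.2, 0], -0.05],
    [2.5, [-0.6, -4.2, 0], -0.05],
    [2.5, [-0.6, -4.2, 0], -0.05],
    [2.5, [-0.6, -4.2, 0], -0.05],
    [2.5, [-0.5, -4, 0], -0.04],
    [2.5, [-0.4, -3, 0], 0],
    [2.5, [-0.3, -2, 0], 0],
    [2.5, [-0.1, -0.9, 0], 0],
  ],
)

```text
clock: 10.1
position: [0.5078, -0.2605, 0.304]
ee_rot: [0.309, -0.311, 0.637, -0.635]
contact_force: [0.2, -0.8, -1.2]
width: 0.0332
```

```bash
python3 st.py
```

```text
t 10.1 p [ 0.5078 -0.2605  0.304 ] yaw -128.1 tilt -1.0 f [ 0.16 -0.83 -1.21] w 0.0332 q [-0.6   0.25  1.41 -0.    1.49  1.64]
```

Request:
arm_command(
  commands=[
    [2.5, [0.25, 0.25, -1], 0],
    [2.5, [0, 0, -2.5], 0],
    [2.5, [0, 0, -3], 0],
    [2.5, [0, 0, -3], 0],
    [2.5, [0, 0, -2.5], 0],
    [2.5, [0, 0, -2], 0],
    [2.5, [0, 0, -1.5], 0],
    [2.5, [0, 0, -1], 0],
    [2.5, [0, 0, -0.8], 0],
    [2.5, [0, 0, -0.4], 0],
    [2.5, [0, 0, 0], 0],
  ],
)

```text
clock: 11.2
position: [0.5122, -0.2554, 0.1291]
ee_rot: [0.311, -0.311, 0.635, -0.635]
contact_force: [-0.2, -0.0, -1.8]
width: 0.0333
```

Request:
arm_command(
  commands=[
    [2.5, [0, 0, -0.5], 0],
    [2.5, [0, 0, -0.3], 0],
    [2.5, [0, 0, -0.2], 0],
    [2.5, [0, 0, 0], 0],
  ],
)

```text
clock: 11.6
position: [0.5121, -0.2557, 0.1191]
ee_rot: [0.31, -0.311, 0.635, -0.635]
contact_force: [-0.6, -0.3, -2.4]
width: 0.0329
```

Request:
arm_command(
  commands=[
    [2.5, [0, 0, -0.1], 0],
    [2.5, [0, 0, -0.1], 0],
    [2.5, [0, 0, 0], 0],
  ],
)

```text
clock: 11.9
position: [0.5127, -0.256, 0.1181]
ee_rot: [-0.311, 0.31, -0.635, 0.636]
contact_force: [-0.5, 0.8, 3.3]
width: 0.0329
```

The force sign flipped, so the bottle is on the floor. Release now.

Request:
arm_command(
  commands=[
    [3.6, [0, 0, 0], 0],
    [4.2, [0, 0, 0], 0],
    [4.8, [0, 0, 0], 0],
    [4.8, [0, 0, 0], 0],
    [4.8, [0, 0, 0], 0],
    [4.8, [0, 0, 1], 0],
    [4.8, [0, 0, 2], 0],
    [4.8, [0, 0, 3.5], 0],
    [4.8, [0, 0, 4], 0],
    [4.8, [0, 0, 4], 0],
    [4.8, [0, 0, 3], 0],
    [4.8, [0, 0, 1], 0],
  ],
)

```text
clock: 13.1
position: [0.5135, -0.2565, 0.307]
ee_rot: [-0.312, 0.309, -0.633, 0.638]
contact_force: [0.3, -1.0, -0.5]
width: 0.0477
```

```bash
python3 st.py; python3 caps.py f .511 -.257 .128
```

```text
t 13.1 p [ 0.5135 -0.2565  0.307 ] yaw -127.9 tilt -1.0 f [ 0.26 -1.01 -0.46] w 0.0477 q [-0.58  0.24  1.41 -0.    1.48  1.65]
top px 642 z 0.1282 circ ((0.5137149691581726, -0.2536112070083618), 0.016945166513323784) mid [ 0.5142 -0.2541  0.1268]
tab n 206 dir 145.7
```

View pics/f_wrist.png

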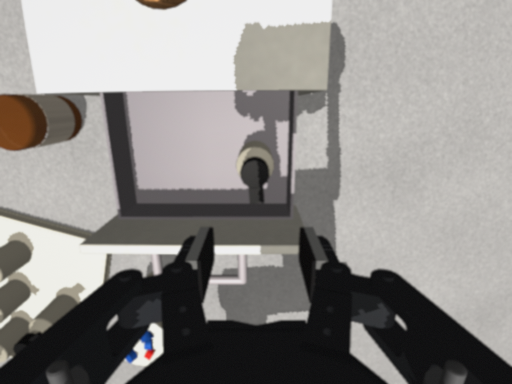

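C stands upright in the drawer: cap top z is 0.128 at px (255,170), and its tab points to the drawer front. Now to E.

Request:
arm_command(
  commands=[
    [5.2, [0, 1, 0], 0.07],
    [5.2, [0, 2.5, 0], 0.14],
    [5.2, [0, 3, 0], 0.14],
    [5.2, [0, 3, 0], 0.14],
    [5.2, [0, 3, 0], 0.14],
    [5.2, [0, 3, 0], 0.14],
    [5.2, [0, 3, 0], 0.14],
    [5.2, [0, 3, 0], 0.14],
    [5.2, [0, 3, 0], 0.14],
    [5.2, [0, 3, 0], 0.14],
    [5.2, [0, 3, 0], 0.14],
    [5.2, [0, 3, 0], 0.14],
  ],
)

```text
clock: 14.35
position: [0.5112, 0.0805, 0.3005]
ee_rot: [-0.673, 0.674, -0.216, 0.213]
contact_force: [0.4, 0.8, 0.4]
width: 0.052
```

Request:
arm_command(
  commands=[
    [5.2, [-0.1, 3, -0.5], 0.14],
    [5.2, [-0.1, 3, -0.5], 0.14],
    [5.2, [-0.1, 3, -0.5], 0.14],
    [5.2, [-0.1, 2.5, -0.5], 0.14],
    [5.2, [-0.1, 1.5, 0], 0.11],
    [5.2, [0, 0.2, 0], 0.05],
    [5.2, [0, 0, 0], 0],
  ],
)

```text
clock: 15.05
position: [0.5063, 0.2117, 0.2804]
ee_rot: [-0.706, 0.707, 0.034, -0.036]
contact_force: [0.1, -1.0, 0.6]
width: 0.0519
```

```bash
python3 st.py; python3 caps.py g .508 .21
```

```text
t 15.05 p [0.5063 0.2117 0.2804] yaw 5.7 tilt -1.0 f [ 0.14 -1.02  0.55] w 0.0519 q [ 0.27  0.22  1.5  -0.    1.42  0.17]
top px 695 z 0.1173 circ ((0.5095957517623901, 0.21436449885368347), 0.01678793877363205) mid [0.5097 0.2147 0.1159]
tab n 197 dir -92.2
```

View pics/g_wrist.png

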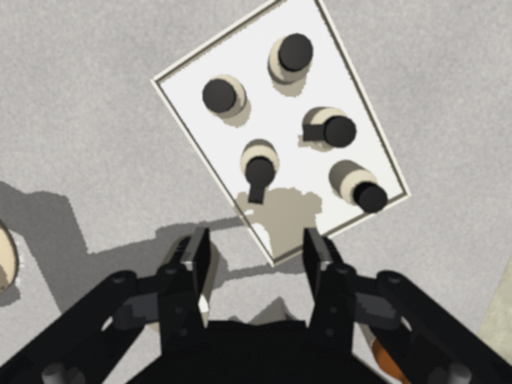

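E's cap is at (260,172) with its tab pointing down in the image (-92°). I'll turn by -0.13 rad and descend.

Request:
arm_command(
  commands=[
    [5.2, [0.25, 0, -2], -0.07],
    [5.2, [0, 0, -3.5], -0.06],
    [5.2, [0, 0, -3.5], 0],
    [5.2, [0, 0, -3], 0],
    [5.2, [0, 0, -2.2], 0],
    [5.2, [0, 0, -1.8], 0],
    [5.2, [0, 0, -1.2], 0],
    [5.2, [0, 0, -0.5], 0],
    [5.2, [0, 0, 0], 0],
  ],
)

```text
clock: 16.0
position: [0.5095, 0.211, 0.1049]
ee_rot: [-0.707, 0.707, -0.012, 0.011]
contact_force: [-0.6, 0.5, -0.3]
width: 0.0523
```

Request:
arm_command(
  commands=[
    [2.5, [0, 0, 0], 0],
    [2.5, [0, 0, 0], 0],
    [2.5, [0, 0, 0], 0],
    [2.5, [0, 0, 0], 0],
    [2.5, [0, 0, 0], 0],
  ],
)

```text
clock: 16.5
position: [0.5103, 0.2115, 0.1063]
ee_rot: [0.707, -0.707, 0.011, -0.012]
contact_force: [0.2, -0.0, 5.4]
width: 0.0328
```

Request:
arm_command(
  commands=[
    [2.5, [0, 0, 0.5], 0],
    [2.5, [0, 0, 1.5], 0],
    [2.5, [0, 0, 2.5], 0],
    [2.5, [0, 0, 3], 0],
    [2.5, [0, 0, 3.5], 0],
    [2.5, [0, 0, 3.5], 0],
    [2.5, [0, 0, 3], 0],
    [2.5, [0, 0, 2], 0],
    [2.5, [0, 0, 0.5], 0],
  ],
)

```text
clock: 17.4
position: [0.5106, 0.2116, 0.3077]
ee_rot: [0.707, -0.707, 0.01, -0.013]
contact_force: [1.1, 0.1, -1.3]
width: 0.0328
```

Request:
arm_command(
  commands=[
    [2.5, [0.5, -1.5, 0], 0.04],
    [2.5, [1, -3, 0], 0.09],
    [2.5, [1.2, -4.2, 0], 0.09],
    [2.5, [1, -4.2, 0], 0.09],
    [2.5, [0.5, -4.2, 0], 0.09],
    [2.5, [0.2, -4.2, 0], 0.09],
    [2.5, [0.1, -4.2, 0], 0.09],
    [2.5, [0.1, -4.2, 0], 0.09],
    [2.5, [0.1, -4.2, 0], 0.09],
    [2.5, [0, -3.5, 0], 0.09],
    [2.5, [0, -2.3, 0], 0.06],
    [2.5, [0, -1.2, 0], 0.03],
  ],
)

```text
clock: 18.6
position: [0.5559, -0.2, 0.3031]
ee_rot: [0.636, -0.635, -0.309, 0.311]
contact_force: [0.1, 1.1, -2.1]
width: 0.0329
```

```bash
python3 st.py
```

```text
t 18.6 p [ 0.5559 -0.2     0.3031] yaw 52.0 tilt -1.0 f [ 0.06  1.06 -2.1 ] w 0.0329 q [-0.46  0.28  1.37 -0.    1.5  -1.37]
```

Request:
arm_command(
  commands=[
    [2.5, [0, 0, -1], 0],
    [2.5, [0, 0, -2.5], 0],
    [2.5, [0, 0, -3], 0],
    [2.5, [0, 0, -3], 0],
    [2.5, [0, 0, -2.5], 0],
    [2.5, [0, 0, -2], 0],
    [2.5, [0, 0, -1.5], 0],
    [2.5, [0, 0, -1], 0],
    [2.5, [0, 0, -0.8], 0],
    [2.5, [0, 0, -0.6], 0],
    [2.5, [0, 0, -0.3], 0],
    [2.5, [0, 0, 0], 0],
  ],
)

```text
clock: 19.8
position: [0.5568, -0.1977, 0.1233]
ee_rot: [0.635, -0.635, -0.31, 0.31]
contact_force: [0.6, 0.7, -1.2]
width: 0.033
```

Request:
arm_command(
  commands=[
    [2.5, [0, 0, -0.2], 0],
    [2.5, [0, 0, -0.15], 0],
    [2.5, [0, 0, -0.1], 0],
    [2.5, [0, 0, 0], 0],
  ],
)

```text
clock: 20.2
position: [0.5567, -0.1977, 0.1189]
ee_rot: [-0.635, 0.635, 0.31, -0.31]
contact_force: [-0.5, 0.5, -1.4]
width: 0.033
```

Request:
arm_command(
  commands=[
    [2.5, [0, 0, -0.1], 0],
    [2.5, [0, 0, -0.1], 0],
    [2.5, [0, 0, 0], 0],
  ],
)

```text
clock: 20.5
position: [0.557, -0.1979, 0.1173]
ee_rot: [-0.635, 0.636, 0.31, -0.31]
contact_force: [-0.1, -0.7, 2.1]
width: 0.0327
```

Contact with the floor felt; release and rise.

Request:
arm_command(
  commands=[
    [3.6, [0, 0, 0], 0],
    [4.2, [0, 0, 0], 0],
    [4.8, [0, 0, 0], 0],
    [4.8, [0, 0, 0], 0],
    [4.8, [0, 0, 0], 0],
    [4.8, [0, 0, 1], 0],
    [4.8, [0, 0, 2], 0],
    [4.8, [0, 0, 3.5], 0],
    [4.8, [0, 0, 4], 0],
    [4.8, [0, 0, 4], 0],
    [4.8, [0, 0, 3], 0],
    [4.8, [0, 0, 1], 0],
  ],
)

```text
clock: 21.7
position: [0.5581, -0.1983, 0.3067]
ee_rot: [-0.633, 0.638, 0.312, -0.308]
contact_force: [0.4, -0.5, 0.1]
width: 0.0479
```

```bash
python3 st.py; python3 caps.py i .557 -.198 .128
```

```text
t 21.7 p [ 0.5581 -0.1983  0.3067] yaw 52.0 tilt -1.0 f [ 0.45 -0.45  0.05] w 0.0479 q [-0.46  0.27  1.37  0.    1.49 -1.37]
top px 658 z 0.1282 circ ((0.5550138354301453, -0.19660554826259613), 0.01679692044854164) mid [ 0.5546 -0.1964  0.1268]
tab n 198 dir -37.9
```

View pics/i_wrist.png

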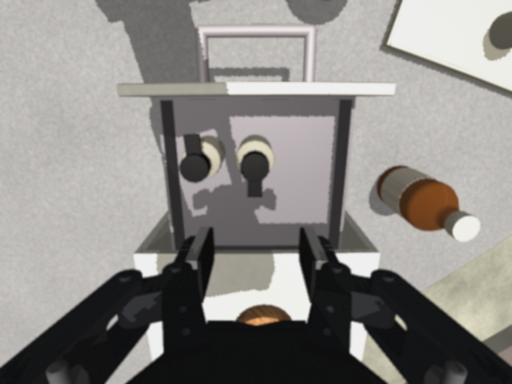

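Two rejects now stand in the drawer, caps at (195,166) and (255,166). Now to B.

Request:
arm_command(
  commands=[
    [5.2, [0, 1.5, 0], 0.03],
    [5.2, [0, 3.5, 0], 0.08],
    [5.2, [0, 4.2, 0], 0.08],
    [5.2, [0, 4.2, 0], 0.08],
    [5.2, [0.3, 4.4, 0], 0.08],
    [5.2, [0.4, 4.4, 0], 0.08],
    [5.2, [0.4, 4.4, -0.5], 0.08],
    [5.2, [0.4, 4.4, -0.5], 0.08],
    [5.2, [0.4, 4.4, -0.5], 0.08],
    [5.2, [0.4, 4.4, -0.5], 0.08],
    [5.2, [0.4, 4.2, 0], 0.07],
    [5.2, [0.3, 2.3, 0], 0],
  ],
)

```text
clock: 22.95
position: [0.5844, 0.2694, 0.2784]
ee_rot: [0.459, -0.456, -0.538, 0.54]
contact_force: [-0.3, -0.5, -0.7]
width: 0.052
```

```bash
python3 st.py; python3 caps.py j .589 .2645
```

```text
t 22.95 p [0.5844 0.2694 0.2784] yaw 99.3 tilt -1.0 f [-0.32 -0.52 -0.73] w 0.052 q [ 0.32  0.37  1.29  0.    1.49 -1.41]
top px 689 z 0.1172 circ ((0.5878847241401672, 0.2663577198982239), 0.016413232311606407) mid [0.5876 0.2661 0.1158]
tab n 200 dir -171.7
```

View pics/j_wrist.png

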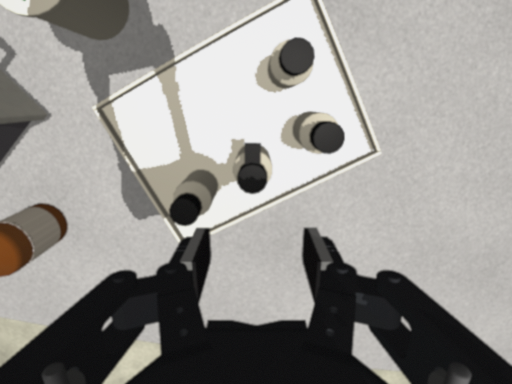

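Request:
arm_command(
  commands=[
    [5.2, [0.35, -0.35, -1.5], 0],
    [5.2, [0, 0, -3], 0],
    [5.2, [0, 0, -3], 0],
    [5.2, [0, 0, -1.5], 0],
    [5.2, [0, 0, 0], 0],
  ],
)

```text
clock: 23.5
position: [0.5865, 0.2614, 0.1866]
ee_rot: [0.461, -0.457, -0.535, 0.541]
contact_force: [0.7, 0.4, -0.7]
width: 0.052
```

Request:
arm_command(
  commands=[
    [5.2, [0.15, 0.25, -1.5], 0],
    [5.2, [0, 0, -2.5], 0],
    [5.2, [0, 0, -2], 0],
    [5.2, [0, 0, -1.5], 0],
    [5.2, [0, 0, -0.6], 0],
    [5.2, [0, 0, 0], 0],
  ],
)

```text
clock: 24.1
position: [0.5913, 0.2644, 0.11]
ee_rot: [0.459, -0.459, -0.537, 0.538]
contact_force: [-1.2, -0.5, -1.0]
width: 0.0519
```

Request:
arm_command(
  commands=[
    [2.5, [0, 0, 0], 0],
    [2.5, [0, 0, 0], 0],
    [2.5, [0, 0, 0], 0],
    [2.5, [0, 0, 0], 0],
    [2.5, [0, 0, 0], 0],
  ],
)

```text
clock: 24.6
position: [0.5924, 0.2646, 0.1119]
ee_rot: [-0.459, 0.46, 0.538, -0.537]
contact_force: [0.1, 0.8, 4.7]
width: 0.0332
```

Request:
arm_command(
  commands=[
    [2.5, [0, 0, 0.5], 0],
    [2.5, [0, 0, 1.5], 0],
    [2.5, [0, 0, 2.5], 0],
    [2.5, [0, 0, 3], 0],
    [2.5, [0, 0, 3.5], 0],
    [2.5, [0, 0, 3.5], 0],
    [2.5, [0, 0, 3], 0],
    [2.5, [0, 0, 2], 0],
    [2.5, [0, 0, 0.5], 0],
  ],
)

```text
clock: 25.5
position: [0.5925, 0.2643, 0.3136]
ee_rot: [-0.458, 0.46, 0.539, -0.536]
contact_force: [0.3, -1.2, -1.6]
width: 0.0327
```

Request:
arm_command(
  commands=[
    [2.5, [0, -1.5, 0], -0.04],
    [2.5, [0, -3, 0], -0.08],
    [2.5, [0.1, -4.2, 0], -0.08],
    [2.5, [0.1, -4.2, 0], -0.08],
    [2.5, [0.1, -4.2, 0], -0.08],
    [2.5, [0.1, -4.2, 0], -0.08],
    [2.5, [0.1, -4.2, 0], -0.08],
    [2.5, [0.1, -4.2, 0], -0.08],
    [2.5, [0.1, -4, 0], -0.08],
    [2.5, [0.1, -3.3, 0], -0.08],
    [2.5, [0.1, -2.2, 0], -0.06],
    [2.5, [0.1, -1.1, 0], 0],
  ],
)

```text
clock: 26.7
position: [0.6001, -0.1417, 0.3083]
ee_rot: [0.637, -0.635, -0.307, 0.31]
contact_force: [0.2, 0.9, -1.6]
width: 0.0331
```

```bash
python3 st.py; python3 -c "
from h import *; grab('wrist','k')"
```

```text
t 26.7 p [ 0.6001 -0.1417  0.3083] yaw 51.8 tilt -1.0 f [ 0.23  0.93 -1.6 ] w 0.0331 q [-0.34  0.32  1.3  -0.    1.53 -1.25]
```

View pics/k_wrist.png

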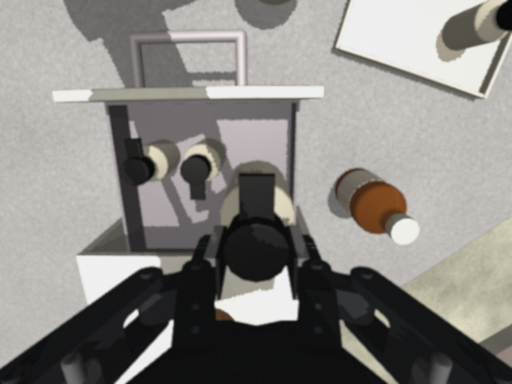

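The third reject (B) is upright over the free slot, cap at (257,248).

Request:
arm_command(
  commands=[
    [2.5, [0.1, 0.1, -1], 0],
    [2.5, [0, 0, -2.5], 0],
    [2.5, [0, 0, -3], 0],
    [2.5, [0, 0, -3], 0],
    [2.5, [0, 0, -2.5], 0],
    [2.5, [0, 0, -2], 0],
    [2.5, [0, 0, -1.5], 0],
    [2.5, [0, 0, -1], 0],
    [2.5, [0, 0, -0.8], 0],
    [2.5, [0, 0, -0.4], 0],
    [2.5, [0, 0, 0], 0],
  ],
)

```text
clock: 27.85
position: [0.6027, -0.1373, 0.1336]
ee_rot: [0.636, -0.635, -0.31, 0.31]
contact_force: [1.1, 0.4, -0.5]
width: 0.033
```

Request:
arm_command(
  commands=[
    [2.5, [0, 0, -0.4], 0],
    [2.5, [0, 0, -0.3], 0],
    [2.5, [0, 0, -0.2], 0],
    [2.5, [0, 0, 0], 0],
  ],
)

```text
clock: 28.25
position: [0.6026, -0.1377, 0.1247]
ee_rot: [0.636, -0.635, -0.31, 0.31]
contact_force: [0.1, 0.1, -1.3]
width: 0.0327
```

Request:
arm_command(
  commands=[
    [2.5, [0, 0, -0.1], 0],
    [2.5, [0, 0, -0.1], 0],
    [2.5, [0, 0, 0], 0],
  ],
)

```text
clock: 28.55
position: [0.6029, -0.1378, 0.123]
ee_rot: [-0.635, 0.636, 0.31, -0.31]
contact_force: [-0.2, 0.1, -1.4]
width: 0.0331
```

Request:
arm_command(
  commands=[
    [2.5, [0, 0, -0.1], 0],
    [2.5, [0, 0, 0], 0],
  ],
)

```text
clock: 28.75
position: [0.6032, -0.1379, 0.1229]
ee_rot: [-0.635, 0.636, 0.31, -0.31]
contact_force: [-1.5, 0.7, 4.8]
width: 0.0331
```

Contact. Release, then rise.

Request:
arm_command(
  commands=[
    [3.6, [0, 0, 0], 0],
    [4.2, [0, 0, 0], 0],
    [4.8, [0, 0, 0], 0],
    [4.8, [0, 0, 0], 0],
    [4.8, [0, 0, 0], 0],
    [4.8, [0, 0, 1], 0],
    [4.8, [0, 0, 2], 0],
    [4.8, [0, 0, 3.5], 0],
    [4.8, [0, 0, 4], 0],
    [4.8, [0, 0, 4], 0],
    [4.8, [0, 0, 3], 0],
    [4.8, [0, 0, 1], 0],
  ],
)

```text
clock: 29.95
position: [0.6041, -0.1382, 0.3117]
ee_rot: [-0.633, 0.637, 0.312, -0.308]
contact_force: [0.6, 0.4, 0.1]
width: 0.0483
```

Request:
arm_command(
  commands=[
    [4.8, [-1, 0, 0], 0],
    [4.8, [-2.5, 0, 0.5], 0],
    [4.8, [-2.5, 0, 1], 0],
    [4.8, [-2.5, 0, 1], 0],
    [4.8, [-2.5, 0, 1], 0],
    [4.8, [-2.5, 0, 1], 0],
    [4.8, [-2, 0, 0.5], 0],
    [4.8, [-1, 0, 0], 0],
    [4.8, [0, 0, 0], 0],
    [4.8, [0, 0, 0], 0],
    [4.8, [0, 0, 0], 0],
  ],
)

```text
clock: 31.05
position: [0.4383, -0.1377, 0.3559]
ee_rot: [0.636, -0.635, -0.31, 0.31]
contact_force: [-0.3, -0.2, 0.3]
width: 0.048
```

```bash
python3 st.py; sed 's/pics\/a_/pics\/z_/' m.py >mz.py
python3 - <<'E'
from h import *
ux=np.array([.789,-.6145]);uy=np.array([.6145,.789]);F=np.array([.6265,-.252])
for n in ['side','top','wrist']:
    d=grab(n,'z'); P=cloud(d); Z=P[...,2]; g=d['pixels'].max(-1)
    X=(P[...,:2]-F)@ux; Y=(P[...,:2]-F)@uy
    m=((g<90)&(Z>.123)&(Z<.134)&(abs(Y)<.115)&(X>-.165)&(X<-.01)).astype(np.uint8)
    k,l,s,c=cv2.connectedComponentsWithStats(m)
    for i in range(1,k):
        if s[i,4]>20: q=l==i; print(n,'drawer cap bayX',(X[q].mean()+.085).round(4),'Y',Y[q].mean().round(4),'z',np.median(Z[q]).round(4),s[i,4])
    m=(Z>.14)&(Z<.153)&(abs(Y)<.13)&(X<-.1)&(X>-.23); print(n,'front X',np.percentile(X[m],[2,50,98]).round(4),m.sum())
    m=((g<75)&(Z>.112)&(Z<.125)&(P[...,1]>.1)&(P[...,0]>.35)&(P[...,0]<.72)).astype(np.uint8)
    k,l,s,c=cv2.connectedComponentsWithStats(m)
    for i in range(1,k):
        if s[i,4]>40: print(n,'tray cap',P[l==i].mean(0).round(4))
    m=(Z>.16)&(Z<.172)&(np.hypot(P[...,0]-.74,P[...,1]+.05)<.06); print('  solv',P[m].mean(0).round(3),m.sum())
    m=(Z>.132)&(Z<.148)&(np.hypot(P[...,0]-.42,P[...,1]-.03)<.06); print('  jar',P[m].mean(0).round(3),m.sum())
    m=(Z>.175)&(X>0)&(Z<.27)&(np.hypot(X-.14,Y)<.13); print('  flask',P[m].mean(0).round(3),m.sum())
E
```

```text
t 31.05 p [ 0.4383 -0.1377  0.3559] yaw 52.0 tilt -1.0 f [-0.28 -0.17  0.31] w 0.048 q [-0.46  0.05  1.52  0.    1.57 -1.36]
side drawer cap bayX -0.0062 Y 0.0752 z 0.1268 148
side drawer cap bayX -0.003 Y -0.0032 z 0.127 160
side drawer cap bayX -0.0028 Y -0.0711 z 0.1278 172
side front X [-0.1785 -0.1727 -0.167 ] 411
side tray cap [0.5322 0.3384 0.117 ]
  solv [ 0.746 -0.052  0.164] 130
  jar [nan nan nan] 0
  flask [ 0.708 -0.31   0.203] 997
top drawer cap bayX -0.0123 Y 0.0874 z 0.1269 27
top front X [-0.1832 -0.1775 -0.171 ] 154
top tray cap [0.6363 0.1953 0.1165]
top tray cap [0.5292 0.3376 0.1165]
top tray cap [0.4573 0.2887 0.1165]
  solv [ 0.743 -0.049  0.164] 101
  jar [0.417 0.036 0.136] 185
  flask [ 0.708 -0.303  0.201] 675
wrist drawer cap bayX -0.0152 Y 0.0859 z 0.1283 104
wrist drawer cap bayX -0.0063 Y -0.0693 z 0.1284 381
wrist drawer cap bayX -0.0069 Y -0.0006 z 0.1283 380
wrist front X [-0.1815 -0.1771 -0.1704] 2014
  solv [ 0.742 -0.047  0.165] 288
  jar [0.419 0.036 0.136] 1048
  flask [nan nan nan] 0<stdin>:16: RuntimeWarning: Mean of empty slice.
  ret = um.true_divide(
<stdin>:17: RuntimeWarning: Mean of empty slice.
```

View pics/z_side.png

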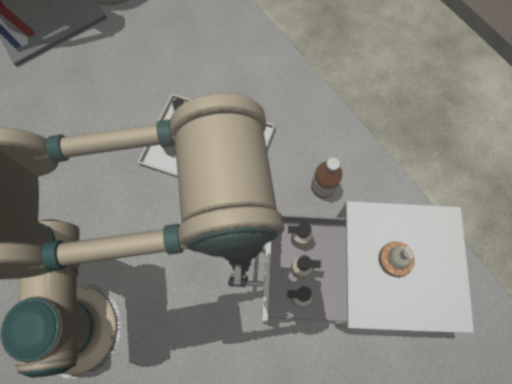

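View pics/z_wrist.png

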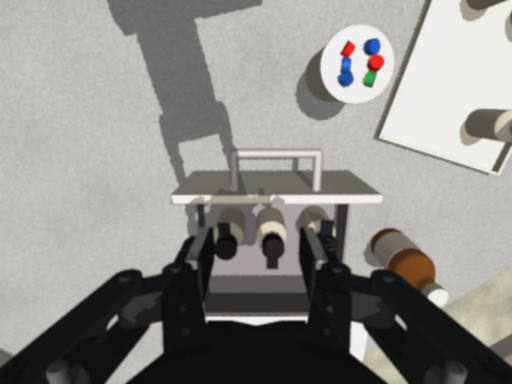

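The side view shows all three rejects upright in the open drawer, caps at (303,231), (304,266) and (302,295). The drawer front hasn't moved since the pull, and the bystanders and plain bottles are where they were. Handing in.

```bash
python3 -c "
from rig import manip
print(manip.sign_off())"
```

```text
the job is handed in; nothing more can be done
None
```

I pulled the drawer to its stop, then stood the three tabbed bottles upright in it one at a time. Each was released only after the force reading showed it touching the floor. The job was handed in at about 31 s, and no verdict was reported.

- **Drawer:** the front and handle moved about 145 mm until the stop force was felt. The front was at the same place in the last pictures (-0.1727 m, against -0.1728 m just after the pull).
- **Rejects:** all three caps stand at about 0.127–0.128 m, the height of an upright bottle on the drawer floor. The side camera puts them within about 6 mm of the middle line in x, and at y of about -0.071, -0.003 and +0.075 m.
- **Plain bottles, solvent, flask and jar:** positions agreed with the start to about 2 mm wherever they could be compared. The jar was not measured the same way at both times, but it stood upright at about its starting place.
- **Arm:** clear of everything at the end.

**Disagreements:** the cameras differ by 2–4 mm. The third bottle was gripped about 4 mm off-centre and 5 mm higher on the cap. In the last top and wrist pictures its cap was partly hidden and read about 12 mm off the side view (y +0.086 to +0.087 m), which is still inside the limit.

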